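# Take the slide rack off the stainer's barbed hook and stand it in the staining dish

## Robot

A 7-joint arm with a two-finger parallel gripper is mounted at the origin on the work surface. World frame = base frame: x ahead of the robot, y to its left, z up, the work surface at z = 0. Lengths are in m, angles in rad, forces in N, time in s.
With the tool pointing down it reaches from about 0.425 to 0.975 m from the base axis. Payload 16.7 kg.
Tool frame: the origin (TCP) lies between the finger pads; the fingertips stand 8 mm ahead of it and the grasp point (between the pads) lies 11 mm behind it; z points along the fingers, y is the line along which they close (so a half turn about z gives the same grasp; the last joint's range is limited). The gripper opens to 85 mm and grips with 20 to 120 N. Pads are 22 mm wide; open, the fingers measure 114 mm over their backs; the gripper's body (76 mm by 85 mm) begins 54 mm behind the grasp point. The pads swing forward as they close: fully open they stand 13 mm farther back than shut.
Start: joints at [1.058, 0.426, 0.074, 1.606, -0.034, 1.111, -0.067], TCP at [0.24, -0.631, 0.239] pointing down, gripper open.
Joint ranges: [-2.85, 2.85], [-0.5, 2.14], [-1.23, 1.37], [0.21, 2.46], [-1.02, 4.16], [0.16, 2.05], [-2.73, 2.73]. Speed limits (rad/s): [1.89, 1.89, 2.39, 2.39, 3.01, 3.01, 3.01].

## Interface

Orientations are given as a 3x3 rotation matrix whose columns are the frame's x, y, z axes.
In Python, from workcell import get_state, snapshot, hand_in, cut_out, spot_point gives the robot as it stands.
- The arm moves only by the tool arm_command, never from a script. Its argument "moves" is one flat list of numbers, 4 for each row, row after row: the shift along the tool's x, y, z in mm, then the turn about the tool's z in degrees. A call has 1 to 20 rows; each row is the pose to reach, as a shift and turn from the pose commanded when the call began, along the tool's axes at that moment; what a row does not reach only later rows make up. A row lasts 1/12 s, in which the tool goes at most 41.7 mm and 7.16 degrees, less where a joint would pass 70% of its speed; a pose out of reach is approached as far as the arm can. A call with a gripper value outside its range is refused whole. "jaw" is the closure in counts, from 0 (fully open) to 255 (shut), set as the call begins (left out, the last holds). The fingers move at their own pace and stop on an object; "force" is the grip in N (left out, the last holds). Time passes only in rows, so rows that repeat a pose let the fingers close. It gives the time, the measured TCP pose, the force, the opening and the grip force at its end, in the units of the state.
- get_state(): the state, without advancing time (a new reading comes with each control period).
- snapshot(name): name is "side" or "top" or "wrist"; returns a dict with "img" (400x640x3 uint8, blue, green, red), "fx", "fy", "cx", "cy" (pixels), "dist" ([k1, k2, p1, p2, k3] as OpenCV has them; the pictures are not rectified), "R" (3x3) and "t" (3): a world point X has camera coordinates R X + t; the wrist camera has in their place "hand_eye" (4x4, takes a point from camera to tool coordinates, whose origin is the TCP and whose axes are the flange's). Camera axes: x right, y down, z forward; pixel columns grow to the right and rows downward; lengths in m; the calibration is good to about 2 mm. A picture is of the moment at which its call begins: read the wrist's pose just before it. There is no depth.
- hand_in(): hands the job in; it is judged then, once.
Trained networks look in the newest picture that a camera, given by its name, has taken for a name from the list of things; names that differ only in an ending like _2 or _b are one class to them, and where a whole thing is asked for, a point or a joint stands for the part that bears it (a point fixed in the world has none). Each returns a list of dicts, best first, with "conf" (0 to 1); they miss things now and then, are a little off and sometimes report something else, mostly with a low value. They report only what shows in the picture. A call takes as long as a camera call.
- cut_out(camera, target): "mask" (400x640 bool, what is visible of it) and "position" ([column, row] in pixels, amid what is visible of it).
- spot_point(camera, target): "position" ([column, row] in pixels: a listed point, or the origin of a listed thing).
The state is a dict: "clock": time; "joint_pos": joint angles; "qd": joint speeds; "effort": joint torques, N m; "position": TCP position; "tool_rot": TCP orientation; "contact_force": force on the tool from outside, world axes, zero at the start; "moment": the same for the moment, N m; "width": opening from 0.0 (shut) to 1.0 (fully open); "grasp_force": force on a finger pad.
Only numpy, scipy, OpenCV 4.12 (cv2) and the standard library are available. Lean on these libraries where they do the work, as an engineer would, in place of code of your own. Each camera call takes 0.05 s, during which the arm holds its last target. There are 200 camera calls.

## Task

The slide rack hangs by its handle eye from the barbed hook of the dip stainer. Gently unhook it without wrenching the arm: raise the rack, swing its foot away from the column and back the eye out over the barb, keeping the rack from tipping more than about 55 degrees so that no slide falls out. Lower it by hand, do not drop it, into the open white staining dish so that it stands flat on the dish's floor, let go, and leave the dish and everything else on the bench where it stands.

Things in the scene. Friction and masses are not known exactly. Their poses are not given: they have to be found in the camera images.
- stainer: dip stainer, fixed: white drive housing, aluminium lift column, and before it a steel drip tray (150 x 150 mm, 16 high). Origin on the table under the hook bar; x points from the tray to the column, z up, y across. The housing (75 high, 200 wide) begins at x = 75 mm, the column's carriage (62 wide, top 211 mm over the table, a clamp screw to 221) at x = 91 mm.
- hook_collar (a point): mouth of the collar that clamps the hook bar, on its centre line, 205 mm over the table, stainer x = 91 mm; axes as the stainer's. Round bar, 6 mm thick, rigid, level along -x; it begins to turn up 101 to 141 mm out of the collar: this differs each time and is not reported, so feel for it (slid out upright at full lift, the handle tab's outer face meets the barb's end 4.5 mm beyond that point).
- hook_bar (a point): point on the bar's centre line straight above the stainer's origin; axes as the stainer's. Past its level part the bar rises at 32 degrees for 8 mm, then at 65 degrees for 20 mm to the tip, 15.3 mm out and 22.3 up from the bend. From the tip a barb 3.6 mm thick runs back and inward: its free end is 8 mm back along the tip and 6.2 mm off its centre line, jutting 5 mm beyond the bar.
- rack_eye (a point): centre of the eye, 16 mm wide (y) and 17 high (z), in the rack's handle tab, 125 mm above the rack's underside. The tab is an upright steel plate 4 mm thick (x), 34 wide (y), from 92 to 147.5 mm above the underside. It hangs with the eye's upper edge on the bar, axes parallel to the stainer's. Pinch it by its side edges at the eye's height, fingers either side of the bar.
- rack_mid (a point): middle of the rack, 73.5 mm above its underside. One rigid piece of 0.2 to 0.35 kg: steel stand 84 mm (x) by 96 mm (y), 36 high, with ten glass slides fixed in it; wires rise from its ends to the handle tab, 147.5 mm high over all. z up, same either way round. To come off, its foot swings to stainer -x (turn about +y) by about 40 degrees; below about 28 the eye jams on the barb.
- dish_floor (a point): centre of the inner floor of the open staining dish, 4 mm over the table. White plastic, loose, 0.55 kg, inside 94 mm (x) by 106 mm (y), walls 4 mm, flared lip up to 65 mm over the table; z up. The rack fits with its x along the dish's x, either way round, 5 mm to spare on each side.
- specimen_jar: jar, 62 mm across, 85 high; origin at its underside
- petri_stack: stack of three petri dishes, 93 mm across, 44 high; origin at its underside
- spirit_lamp: glass spirit lamp, 82 mm across, 98 high; origin at its underside
- wash_bottle: wash bottle, 60 mm across, 180 high; origin at its underside
- beaker: glass beaker, 72 mm across, 90 high; origin at its underside
- slide_box: grey box for slides, 85 x 34 x 30 mm; origin at its underside
- forceps: forceps lying on the table, 135 mm long; origin at its middle

How it is judged:
On the way, in this order (a step that is already met when the one before it is completed fails the run):
1. the rack is off the hook and held: its eye is well beyond the hook's tip, or 65 mm above the bar, or 60 mm to its side ((x of rack_eye in the frame of stainer below -0.11 m or z of rack_eye in the frame of stainer above 0.27 m or y of rack_eye in the frame of stainer above 0.06 m or y of rack_eye in the frame of stainer below -0.06 m) and contact force between the fingers and rack above 1 N), for 0.1 s.
2. the rack, still in the fingers, has its underside inside the dish less than 12 mm above the dish's floor (z of rack_mid in the frame of dish_floor below 0.0855 m and horizontal distance between rack_mid and dish_floor below 0.02 m and contact force between the fingers and rack above 1 N), for 0.05 s.
At the end, for the whole second after the job is handed in: the rack stands upright (within 3 degrees) on the dish's floor (within 3 mm), released and at rest, centred within 12 mm, its long side along the dish's; the dish is within 30 mm of where it stood (horizontal distance between rack_mid and dish_floor below 0.012 m and z of rack_mid in the frame of dish_floor between 0.0705 and 0.0765 m and angle between rack_mid's own z axis and vertical below 0.05 rad and angle between the x axis of rack_mid and the x axis of dish_floor, either way round below 0.2 rad and distance of dish_floor from where it was at the start of the episode below 0.03 m and linear speed of rack below 0.02 m/s); the robot touches nothing.
It fails at once if the hook was wrenched: more than 20 N between rack and stainer (contact force between rack and stainer above 20 N).
It fails at once if the rack was tipped more than 60 degrees (angle between rack_mid's own z axis and vertical above 1.05 rad).
It fails at once if a bystander was moved more than 30 mm (distance of any of specimen_jar, petri_stack, spirit_lamp, wash_bottle, beaker, slide_box, forceps from where it was at the start of the episode above 0.03 m).
It also fails if it takes over 72 s, if anything falls off the work surface, if the arm or the gripper's body presses on something with over 40 N, if the wrist force passes 120 N, or if a joint passes its speed limit or range.

## Working session

There is one attempt and no reset: what is moved stays moved. The work goes in short steps, Python scripts to look and compute and a tool call to move; the robot and the scene stay as the last step left them, time stands still between calls to the robot, and variables do not carry over. Pictures are saved under pics/ and viewed, at most 10 in all, crops included, and the job is handed in when it is done.

Besides the shell and the picture viewer there is one more tool, called after ">>>" as a command line: name --argument value ..., lists and objects as JSON in quotes. arm_command: Moves the arm, as the interface text tells. Its arguments: {"type":"object","properties":{"moves":{"type":"array"},"jaw":{"type":"number"},"force":{"type":"number"}},"required":["moves"]}

```bash
ls; mkdir -p pics; cat > h.py <<'E'
import numpy as np, cv2
from workcell import *
np.set_printoptions(precision=4,suppress=True)
def K(s): return np.array([[s['fx'],0,s['cx']],[0,s['fy'],s['cy']],[0,0,1.]])
def cam(s,st=None):
    """camera centre C and rotation W (cam->world)"""
    if 'R' in s: R=np.array(s['R']);return -R.T@np.array(s['t']),R.T
    H=np.array(s['hand_eye']);T=np.array(st['tool_rot'])
    return np.array(st['position'])+T@H[:3,3],T@H[:3,:3]
def ray(s,px,st=None):
    C,W=cam(s,st)
    u=cv2.undistortPoints(np.array([[px]],float),K(s),np.array(s['dist'],float))[0,0]
    d=W@np.array([u[0],u[1],1]);return C,d/np.linalg.norm(d)
def atz(s,px,z,st=None):
    C,d=ray(s,px,st);return C+d*(z-C[2])/d[2]
def meet(rs):
    A=sum(np.eye(3)-np.outer(d,d) for C,d in rs);b=sum((np.eye(3)-np.outer(d,d))@C for C,d in rs)
    X=np.linalg.solve(A,b);return X,[np.linalg.norm((np.eye(3)-np.outer(d,d))@(X-C)) for C,d in rs]
def proj(s,X,st=None):
    C,W=cam(s,st);R=W.T
    return cv2.projectPoints(np.array(X,float).reshape(-1,3),cv2.Rodrigues(R)[0],-R@C,K(s),np.array(s['dist'],float))[0][:,0]
E
cat > a.py <<'E'
from h import *
st=get_state(); print(st)
S={n:snapshot(n) for n in('side','top')}
for n in S: cv2.imwrite(f'pics/{n}0.png',S[n]['img']); print(n,cam(S[n])[0])
for t in ['stainer','hook_collar','hook_bar','rack_eye','rack_mid','dish_floor','wash_bottle','beaker','spirit_lamp','specimen_jar','petri_stack','slide_box','forceps']:
    P={}
    for n in S:
        r=spot_point(n,t); 
        if r: P[n]=(r[0]['position'],round(r[0]['conf'],2))
    out=[t,P]
    if len(P)==2: out.append(meet([ray(S[n],P[n][0]) for n in P]))
    print(*out)
E
python3 a.py
```

```text
pics
{'clock': 0.0, 'joint_pos': array([ 1.0585,  0.4267,  0.0738,  1.6066, -0.0341,  1.1108, -0.0671]), 'qd': array([ 0.0006,  0.0013, -0.0005, -0.0006, -0.0004, -0.0007,  0.0004]), 'effort': array([ -0.0003, -94.984 ,   3.7611, -46.3534,   0.0192,   0.0098,
        -0.0001]), 'position': array([ 0.2394, -0.6307,  0.2386]), 'tool_rot': array([[ 0.9349,  0.3549, -0.0006],
       [ 0.3549, -0.9349,  0.0012],
       [-0.0001, -0.0013, -1.    ]]), 'contact_force': array([-0.1275,  0.2848, -0.2835]), 'moment': array([-0.0279, -0.0104,  0.0086]), 'grasp_force': 0.0, 'width': 0.9998872573701731}
side [-0.1068  1.0506  1.0305]
top [0.3108 0.0057 1.2352]
stainer {'side': ([268.4, 279.2], 0.94), 'top': ([236.2, 194.0], 0.62)} (array([0.5435, 0.2462, 0.0035]), [np.float64(0.00566369762968893), np.float64(0.00566369762968892)])
hook_collar {'side': ([234.3, 221.1], 0.59), 'top': ([224.8, 148.6], 0.62)} (array([0.6406, 0.2454, 0.1897]), [np.float64(0.004010304844201068), np.float64(0.004010304844201183)])
hook_bar {'side': ([256.5, 243.0], 0.65)}
rack_eye {'side': ([257.0, 227.1], 0.91), 'top': 
[... 1046 characters left out ...]
e': ([267.6, 338.2], 0.74), 'top': ([180.2, 236.7], 0.72)} (array([0.4148, 0.4251, 0.0027]), [np.float64(0.004010534646324668), np.float64(0.004010534646324512)])
petri_stack {'side': ([343.2, 252.1], 0.84), 'top': ([312.7, 240.2], 0.71)} (array([ 0.4023,  0.0014, -0.0269]), [np.float64(0.0060608437033467), np.float64(0.0060608437033465995)])
slide_box {'side': ([291.5, 230.0], 0.57), 'top': ([228.1, 177.4], 0.61)} (array([0.5134, 0.2155, 0.2   ]), [np.float64(0.045979191083523156), np.float64(0.045979191083523156)])
forceps {'side': ([333.5, 305.6], 0.67), 'top': ([236.0, 264.7], 0.47)} (array([0.3193, 0.2437, 0.0007]), [np.float64(0.0009172844533626009), np.float64(0.0009172844533625095)])
```

View pics/side0.png

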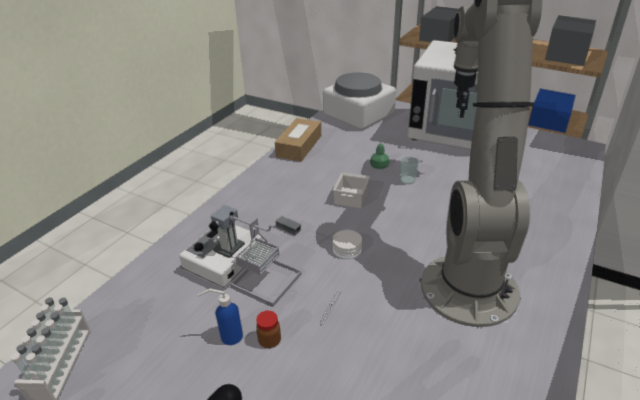

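View pics/top0.png

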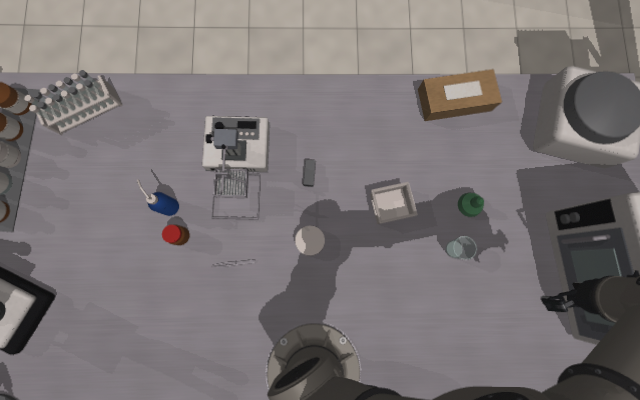

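The side view shows the stainer at about (225,250) with the rack at (257,255), and the dish at (351,190). In the top view the stainer is at (236,145), its tray at (236,195), and the dish at (392,202), slightly rotated. I'll go over the dish first, on the way to the rack.

>>> arm_command --moves '[0, 0, -100, 0, 425, -245, -210, 21, 425, -245, -210, 21, 425, -245, -210, 21, 425, -245, -210, 21, 425, -245, -210, 21, 425, -245, -210, 21, 425, -245, -210, 21, 425, -245, -210, 21, 425, -245, -210, 21, 425, -245, -210, 21, 425, -245, -210, 21, 425, -245, -210, 21, 425, -245, -210, 21, 425, -245, -210, 21, 425, -245, -210, 21, 425, -245, -210, 21, 425, -245, -210, 21]' --jaw 0 --force 20

```text
clock: 2.9
position: [0.5491, -0.2523, 0.4491]
tool_rot: [[1.0, -0.006, -0.001], [-0.006, -1.0, -0.0], [-0.001, 0.0, -1.0]]
contact_force: [0.5, 0.0, 0.4]
width: 1.003
grasp_force: 0.0
```

```bash
cat > b.py <<'E'
from h import *
import sys
def dish(s,m,st=None):
    # outline of lip at z=.065
    c=max(cv2.findContours(m.astype(np.uint8),0,1)[0],key=cv2.contourArea)
    P=np.array([atz(s,p[0],.065,st)[:2] for p in c]);r=cv2.minAreaRect((P*1000).astype(np.float32));return r
st=get_state(); s=snapshot('wrist'); cv2.imwrite('pics/w1.png',s['img'])
print(st['clock'],st['position'],st['tool_rot'],'cam',cam(s,st)[0])
r=spot_point('wrist','dish_floor'); print(r[0] if r else r)
if r: print(atz(s,r[0]['position'],.004,st))
m=cut_out('wrist','dish_floor'); print(m[0]['conf'],dish(s,m[0]['mask'],st))
t=snapshot('top'); m=cut_out('top','dish_floor'); print('top',m[0]['conf'],dish(t,m[0]['mask']))
r=spot_point('top','dish_floor')
if r: print(atz(t,r[0]['position'],.004))
for n in('stainer','hook_bar','hook_collar'): 
  r=spot_point('top',n); print(n,[(q['position'],q['conf']) for q in r])
E
python3 b.py
```

```text
2.9 [ 0.5491 -0.2523  0.4491] [[ 1.     -0.0056 -0.0005]
 [-0.0056 -1.     -0.0002]
 [-0.0005  0.0002 -1.    ]] cam [ 0.6216 -0.2532  0.5817]
{'position': [316.0, 175.0], 'conf': 0.92}
[ 0.5029 -0.2563  0.004 ]
0.82 ((511.1017150878906, -259.40789794921875), (112.14047241210938, 128.5677032470703), 12.93993091583252)
top 0.85 ((505.98834228515625, -253.88568115234375), (107.2331314086914, 129.08396911621094), 11.744242668151855)
[ 0.5084 -0.2593  0.004 ]
stainer [([236.7, 194.4], 0.64)]
hook_bar [([223.8, 184.3], 0.73), ([182.8, 234.6], 0.58)]
hook_collar []
```

>>> arm_command --moves '[40, -498, 30, 0, 40, -498, 30, 0, 40, -498, 30, 0, 40, -498, 30, 0, 40, -498, 30, 0, 40, -498, 30, 0, 40, -498, 30, 0, 40, -498, 30, 0, 40, -498, 30, 0, 40, -498, 30, 0, 40, -498, 30, 0, 40, -498, 30, 0, 40, -498, 30, 0, 40, -498, 30, 0, 40, -498, 30, 0, 40, -498, 30, 0]'

```text
clock: 4.68
position: [0.5922, 0.2454, 0.4195]
tool_rot: [[1.0, -0.005, 0.0], [-0.005, -1.0, -0.0], [0.0, 0.0, -1.0]]
contact_force: [-0.5, -0.4, -0.4]
width: 0.994
grasp_force: 0.0
```

```bash
cat > c.py <<'E'
from h import *
st=get_state(); s=snapshot('wrist'); cv2.imwrite('pics/w2.png',cv2.resize(s['img'],(800,500)))
print(st['clock'],st['position'],st['tool_rot'][:,0],cam(s,st)[0])
T={n:snapshot(n) for n in('side','top')}
for n,z in (('stainer',0),('hook_collar',.205),('hook_bar',.205),('rack_eye',.1995),('rack_mid',.148)):
  rs=[]
  for cn,q,sst in (('wrist',s,st),('side',T['side'],None),('top',T['top'],None)):
    r=spot_point(cn,n)
    for k in r[:2]: print(n,cn,k['position'],round(k['conf'],2),atz(q,k['position'],z,sst))
    if r and r[0]['conf']>.5: rs.append(ray(q,r[0]['position'],sst))
  if len(rs)>1: print('  meet',*meet(rs))
E
python3 c.py
```

```text
4.6833 [0.5922 0.2454 0.4195] [ 1.     -0.0054  0.0003] [0.6646 0.2446 0.5522]
stainer wrist [311.0, 189.9] 0.66 [0.5204 0.2519 0.    ]
stainer side [265.7, 277.9] 0.74 [0.55   0.2417 0.    ]
stainer side [379.6, 161.1] 0.57 [ 0.5114 -0.5382  0.    ]
  meet [0.531  0.2559 0.0247] [np.float64(0.005954771007318876), np.float64(0.005954771007318824)]
hook_collar wrist [315.3, 137.9] 0.64 [0.6399 0.2433 0.205 ]
hook_collar side [231.8, 216.7] 0.91 [0.641 0.247 0.205]
hook_collar top [225.9, 150.6] 0.61 [0.6337 0.2406 0.205 ]
  meet [0.6393 0.2434 0.2013] [np.float64(0.0003982120695324212), np.float64(0.004244124245664738), np.float64(0.004549912555705342)]
hook_bar wrist [315.6, 205.3] 0.88 [0.5529 0.2433 0.205 ]
hook_bar side [256.4, 225.9] 0.58 [0.5548 0.2486 0.205 ]
  meet [0.5544 0.2452 0.204 ] [np.float64(0.002581020746492879), np.float64(0.0025810207464928873)]
rack_eye wrist [313.5, 191.7] 0.67 [0.57   0.246  0.1995]
rack_eye side [251.4, 224.9] 0.75 [0.5742 0.2461 0.1995]
rack_eye side [293.2, 228.1] 0.48 [0.4634 0.204  0.1995]
  meet [0.5716 0.247  0.2018] [np.float64(0.0014267336781861504), np.float64(0.001426733678186132)]
rack_mid wrist [315.0, 183.1] 0.74 [0.5695 0.2438 0.148 ]
rack_mid side [255.5, 240.8] 0.8 [0.564  0.2496 0.148 ]
  meet [0.5683 0.244  0.1421] [np.float64(0.00027688609815074), np.float64(0.00027688609815053534)]
```

View pics/w2.png

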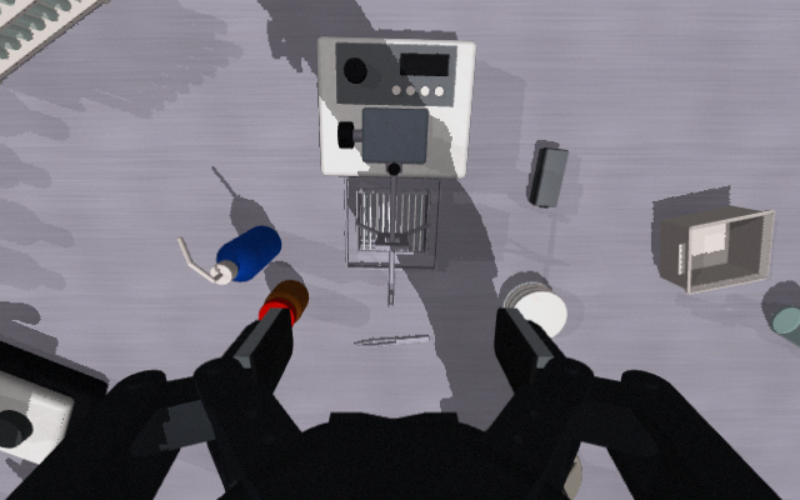

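The wrist view (scaled by 1.25) shows the collar at (394,170), the handle tab at (392,240) and the hook tip at (391,302), with the bar nearly along world x. The commands can't tilt the tool, so the rack has to pivot between the pads. I'll check in 2D whether the barb can cam it over when it's pinched below the eye.

```bash
cat > sim.py <<'E'
import numpy as np, heapq, sys
c,s=np.cos,np.sin; d=np.deg2rad
p0=np.array([60,0.]);p1=np.zeros(2);p2=p1+8*np.array([-c(d(32)),s(d(32))]);t=np.array([-c(d(65)),s(d(65))]);p3=p2+20*t
e=p3-8*t+6.2*np.array([t[1],-t[0]])
caps=[(p0,p1,3),(p1,p2,3),(p2,p3,3),(p3,e,1.8)]
def rect(a,b): 
    h=np.arange(a,b+.01,.5);return np.vstack([np.c_[np.full(len(h),w),h] for w in(-2,0,2)]+[[[w,a],[w,b]] for w in (-1,1)])
pts=np.vstack([rect(-33,-8.5),rect(8.5,22.5)])
def run(b,th0,x0=20,verbose=1):
    P=pts+[0,b]                      # pinch b mm below the eye centre
    st=.5; X=np.arange(-50,12,st);Z=np.arange(-18-b,45-b,st);TH=np.arange(0,52,.5)
    F=np.zeros((len(X),len(Z),len(TH)),bool)
    G=np.stack(np.meshgrid(X,Z,indexing='ij'),-1)
    for k,th in enumerate(d(TH)):
        Q=P@np.array([[c(th),s(th)],[-s(th),c(th)]]).T   # top goes +x
        m=np.full(G.shape[:2],1e9)
        for q in Q:
            R=G+q
            for a,bb,r in caps:
                v=bb-a;u=np.clip(((R-a)@v)/(v@v),0,1);m=np.minimum(m,np.linalg.norm(R-a-u[...,None]*v,axis=-1)-r)
        F[:,:,k]=m>-0.15
    i0=np.argmin(abs(X-10));j0=np.argmin(abs(Z-(-b+2)));k0=int(th0*2)
    D={(i0,j0,k0):0.};par={};h=[(0.,0,(i0,j0,k0))]
    while h:
        f,n,(i,j,k)=heapq.heappop(h)
        if f>D[(i,j,k)]: continue
        if X[i]<-40: break
        for di in(-1,0,1):
            for dj in(-1,0,1):
                a,bq=i+di,j+dj
                if (di or dj) and 0<=a<len(X) and 0<=bq<len(Z):
                    L=st*np.hypot(di,dj);kk=np.flatnonzero(F[a,bq])
                    for up in (0,1):
                        q=kk[kk>=k] if up else kk[kk<=k]
                        if not len(q): continue
                        k2=q[0] if up else q[-1]
                        if abs(k2-k)>8: continue
                        r=d(abs(k2-k)/2)/L*1000
                        nf=max(f,r)
                        if nf<D.get((a,bq,k2),1e9): D[(a,bq,k2)]=nf;par[(a,bq,k2)]=(i,j,k);heapq.heappush(h,(nf,n+1,(a,bq,k2)))
    else: print(b,th0,'no path');return
    path=[(i,j,k)]
    while path[-1] in par: path.append(par[path[-1]])
    path=path[::-1];print('b',b,'th0',th0,'max dth/ds rad/m',round(f,1),'steps',len(path))
    if verbose: print([(float(X[i]),float(Z[j]+b),float(TH[k])) for i,j,k in path[::4]])
for b in (0,8,12):
    for t0 in (0,20): run(b,t0,verbose=(b>0))
E
time python3 sim.py
```

```text
b 0 th0 0 max dth/ds rad/m 12.3 steps 215
b 0 th0 20 max dth/ds rad/m 12.3 steps 125
b 8 th0 0 max dth/ds rad/m 12.3 steps 175
[(10.0, 2.0, 0.0), (8.0, 0.0, 0.0), (6.0, -2.0, 0.0), (4.0, -4.0, 0.0), (2.0, -5.0, 0.5), (0.0, -4.0, 1.0), (-1.5, -3.0, 1.5), (-2.5, -2.0, 2.0), (-4.0, -1.0, 3.5), (-4.0, -2.0, 4.5), (-4.0, -2.0, 5.0), (-4.0, -2.5, 6.0), (-5.5, -0.5, 7.5), (-6.0, 0.0, 8.5), (-6.0, 0.5, 9.5), (-6.5, 1.5, 10.5), (-7.0, 2.5, 11.5), (-7.5, 2.0, 12.5), (-7.5, 2.5, 13.5), (-8.0, 2.0, 14.5), (-9.0, 2.5, 16.0), (-9.0, 2.5, 17.0), (-10.0, 3.0, 18.5), (-10.0, 4.0, 19.5), (-10.0, 5.0, 20.5), (-10.0, 6.0, 21.5), (-10.0, 7.0, 22.5), (-9.0, 8.5, 23.0), (-9.5, 10.5, 24.0), (-11.5, 12.0, 24.5), (-13.5, 13.0, 24.5), (-15.5, 14.0, 24.5), (-17.5, 16.0, 24.5), (-19.5, 17.5, 24.5), (-21.5, 18.5, 24.5), (-23.5, 19.0, 24.0), (-25.5, 18.5, 24.0), (-27.5, 16.5, 24.0), (-29.5, 14.5, 24.0), (-31.5, 12.5, 24.0), (-33.5, 10.5, 24.0), (-35.5, 8.5, 24.0), (-37.5, 6.5, 24.0), (-39.5, 4.5, 24.0)]
b 8 th0 20 max dth/ds rad/m 12.3 steps 115
[(10.0, 2.0, 20.0), (8.0, 0.0, 20.0), (6.0, -2.0, 20.0), (4.0, -3.5, 
[... 1371 characters left out ...]
.0, 24.0)]
b 12 th0 20 max dth/ds rad/m 12.3 steps 118
[(10.0, 2.0, 20.0), (8.0, 0.0, 20.0), (6.0, -2.0, 20.0), (4.0, -3.5, 20.0), (2.0, -3.0, 20.0), (0.0, -1.0, 20.0), (-2.0, 1.0, 20.0), (-4.0, 3.0, 20.0), (-6.0, 5.0, 20.0), (-8.0, 7.0, 20.0), (-10.0, 9.0, 20.5), (-11.0, 7.0, 21.5), (-12.0, 5.5, 23.0), (-12.0, 7.5, 24.0), (-11.0, 9.5, 24.5), (-12.0, 11.5, 25.5), (-14.0, 13.0, 25.5), (-16.0, 14.0, 25.5), (-18.0, 15.0, 25.5), (-20.0, 17.0, 25.5), (-22.0, 18.5, 25.5), (-24.0, 19.0, 25.0), (-26.0, 19.5, 25.0), (-28.0, 18.0, 24.0), (-30.0, 16.0, 24.0), (-32.0, 14.0, 24.0), (-34.0, 12.0, 24.0), (-36.0, 10.0, 24.0), (-38.0, 8.0, 24.0), (-40.0, 6.0, 24.0)]
real	5m33.858s
user	5m26.152s
sys	0m7.207s
```

>>> arm_command --moves '[-22, 2, 150, 0, -22, 2, 150, 0, -22, 2, 150, 0, -22, 2, 150, 0, -22, 2, 150, 0, -22, 2, 150, 0, -22, 2, 150, 0, -22, 2, 150, 0]'

```text
clock: 6.25
position: [0.571, 0.2454, 0.2718]
tool_rot: [[1.0, -0.004, 0.003], [-0.004, -1.0, 0.002], [0.003, -0.002, -1.0]]
contact_force: [-0.1, -0.2, 0.3]
width: 1.001
grasp_force: 0.0
```

```bash
cat > c2.py <<'E'
from h import *
st=get_state(); s=snapshot('wrist'); cv2.imwrite('pics/w3.png',cv2.resize(s['img'],(800,500)))
print(st['clock'],st['position'],cam(s,st)[0])
q=cv2.imread('pics/w2.png')
for n,z in (('hook_collar',.205),('hook_bar',.205),('rack_eye',.1995),('rack_mid',.148)):
  for k in spot_point('wrist',n)[:1]: print(n,k['position'],round(k['conf'],2),atz(s,k['position'],z,st))
# predicted pixels, x800/640
for nm,X in (('tabtopL',[.570,.2435+.017,.222]),('tabtopR',[.570,.2435-.017,.222]),('collar',[.640,.2435,.205]),('tip-45',[.64-.116-.0153,.2435,.2273])): print(nm,proj(s,X,st)*1.25)
E
python3 c2.py
```

```text
6.25 [0.571  0.2454 0.2718] [0.6431 0.2444 0.4048]
hook_collar [314.3, 124.3] 0.8 [0.6388 0.2447 0.205 ]
hook_bar [313.0, 240.5] 0.84 [0.5503 0.2461 0.205 ]
rack_eye [314.3, 217.9] 0.68 [0.5672 0.245  0.1995]
rack_mid [314.3, 197.3] 0.81 [0.5694 0.2451 0.148 ]
tabtopL [[365.5082 281.6647]]
tabtopR [[425.4443 281.478 ]]
collar [[395.0788 153.0922]]
tip-45 [[395.6932 379.5549]]
```

View pics/w3.png

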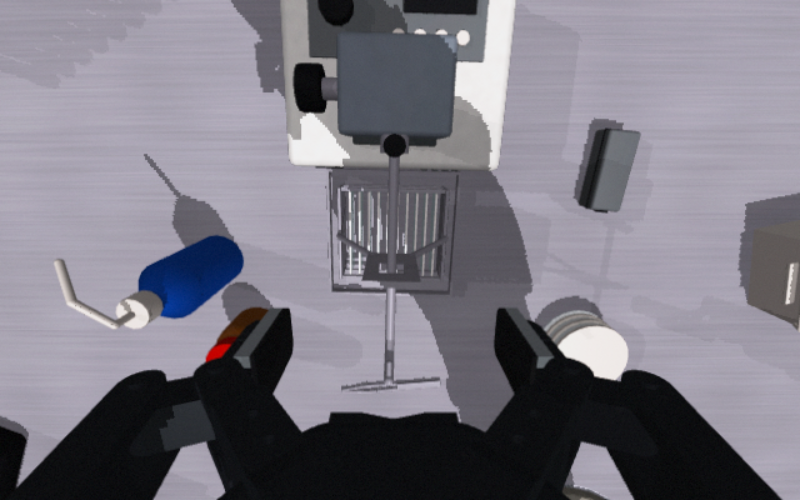

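The tab's top edge is at row ~281, columns 363–418, so its centre is at about x=0.570, y=0.246. The hook tip is near (389,380), which puts the bend about 117 mm out of the collar. Next I'll go down and close to just short of contact.

>>> arm_command --moves '[-1, -1, 40, 0, -1, -1, 70, 0, -1, -1, 91, 0, -1, -1, 91, 0, -1, -1, 91, 0]' --jaw 135 --force 20

```text
clock: 6.92
position: [0.5686, 0.2457, 0.1783]
tool_rot: [[1.0, -0.004, -0.001], [-0.004, -1.0, -0.0], [-0.001, 0.0, -1.0]]
contact_force: [0.5, 0.4, 0.1]
width: 0.471
grasp_force: 0.0
```

>>> arm_command --moves '[0, 0, 0, 0, 0, 0, 0, 0, 0, 0, 0, 0]' --jaw 146

```text
clock: 7.17
position: [0.5695, 0.2461, 0.18]
tool_rot: [[1.0, -0.004, 0.002], [-0.004, -1.0, 0.001], [0.002, -0.001, -1.0]]
contact_force: [0.6, -0.8, -0.3]
width: 0.429
grasp_force: 0.0
```

>>> arm_command --moves '[0, 0, 0, 0, 0, 0, 0, 0, 0, 0, 0, 0]' --jaw 152

```text
clock: 7.42
position: [0.569, 0.246, 0.1789]
tool_rot: [[1.0, -0.004, 0.001], [-0.004, -1.0, 0.0], [0.001, -0.0, -1.0]]
contact_force: [-0.8, 2.1, 0.8]
width: 0.402
grasp_force: 0.7
```

>>> arm_command --moves '[0, -1, 0, 0, 0, -1, 0, 0, 0, -1, 0, 0]' --jaw 153

```text
clock: 7.67
position: [0.5688, 0.2466, 0.1783]
tool_rot: [[1.0, -0.004, -0.0], [-0.004, -1.0, -0.0], [-0.0, 0.0, -1.0]]
contact_force: [0.3, -0.9, -0.3]
width: 0.398
grasp_force: 0.0
```

>>> arm_command --moves '[0, 0, 0, 0, 0, 0, 0, 0, 0, 0, 0, 0]' --jaw 155

```text
clock: 7.92
position: [0.5688, 0.2467, 0.1783]
tool_rot: [[1.0, -0.004, -0.0], [-0.004, -1.0, -0.0], [-0.0, 0.0, -1.0]]
contact_force: [0.2, -0.5, 0.8]
width: 0.393
grasp_force: 12.3
```

>>> arm_command --moves '[0, 0, 0, 0, 0, 0, 0, 0, 0, 0, 0, 0]' --jaw 157

```text
clock: 8.17
position: [0.5688, 0.2467, 0.1783]
tool_rot: [[1.0, -0.004, -0.0], [-0.004, -1.0, -0.0], [-0.0, 0.0, -1.0]]
contact_force: [-0.7, 0.6, 0.3]
width: 0.391
grasp_force: 20.0
```

>>> arm_command --moves '[0, 0, -3, 0, 0, 0, -6, 0, 0, 0, -8, 0, 0, 0, -8, 0, 10, 0, -8, 0, 20, 0, -8, 0, 25, 0, -8, 0, 25, 0, -8, 0]' --jaw 165 --force 25

```text
clock: 8.83
position: [0.5953, 0.2463, 0.1859]
tool_rot: [[1.0, -0.005, 0.0], [-0.005, -1.0, 0.0], [0.0, -0.0, -1.0]]
contact_force: [-0.2, -0.3, -3.0]
width: 0.394
grasp_force: 25.3
```

>>> arm_command --moves '[2, 0, 0, 0, 4, 0, 0, 0, 6, 0, 0, 0, 8, 0, 0, 0, 10, 0, 0, 0]'

```text
clock: 9.25
position: [0.6039, 0.2467, 0.1864]
tool_rot: [[1.0, -0.004, 0.0], [-0.004, -1.0, 0.0], [0.0, -0.0, -1.0]]
contact_force: [-0.4, 0.8, -2.4]
width: 0.396
grasp_force: 25.3
```

>>> arm_command --moves '[2, 0, 0, 0, 4, 0, 0, 0, 6, 0, 0, 0, 8, 0, 0, 0, 8, 0, 0, 0]'

```text
clock: 9.67
position: [0.6121, 0.2467, 0.1863]
tool_rot: [[1.0, -0.004, -0.0], [-0.004, -1.0, 0.0], [-0.0, -0.0, -1.0]]
contact_force: [-3.0, 1.3, -2.2]
width: 0.389
grasp_force: 25.1
```

>>> arm_command --moves '[2, 0, 0, 0, 4, 0, 0, 0, 6, 0, 0, 0, 8, 0, 0, 0, 8, 0, 0, 0]'

```text
clock: 10.08
position: [0.6202, 0.2465, 0.1863]
tool_rot: [[1.0, -0.004, 0.0], [-0.004, -1.0, 0.0], [0.0, -0.0, -1.0]]
contact_force: [-3.1, 0.2, -1.7]
width: 0.393
grasp_force: 25.2
```

>>> arm_command --moves '[1, 0, 0, 0, 2, 0, 0, 0, 3, 0, 0, 0, 4, 0, 0, 0, 4, 0, 0, 0]'

```text
clock: 10.5
position: [0.624, 0.2465, 0.1864]
tool_rot: [[1.0, -0.004, 0.0], [-0.004, -1.0, 0.0], [0.0, -0.0, -1.0]]
contact_force: [-3.7, 1.0, -1.5]
width: 0.399
grasp_force: 25.3
```

```bash
cat > v.py <<'E'
from h import *
import sys
s=snapshot('side'); a=s['img'][170:320,190:310]; cv2.imwrite('pics/%s.png'%sys.argv[1],cv2.resize(a,None,fx=5,fy=4,interpolation=cv2.INTER_CUBIC)) if 0 else cv2.imwrite('pics/%s.png'%sys.argv[1],cv2.resize(a,None,fx=4,fy=4,interpolation=cv2.INTER_CUBIC))
for n in('rack_eye','rack_mid'):
  r=spot_point('side',n); print(n,[(q['position'],round(q['conf'],2)) for q in r[:2]])
m=cut_out('side','rack_mid'); print(m[0]['position'],m[0]['conf'],m[0]['mask'].sum()) if m else None
E
python3 v.py s1
```

```text
rack_eye [([236.9, 217.8], 0.75)]
rack_mid [([242.3, 233.6], 0.7)]
[248.5, 249.9] 0.64 992
```

View pics/s1.png

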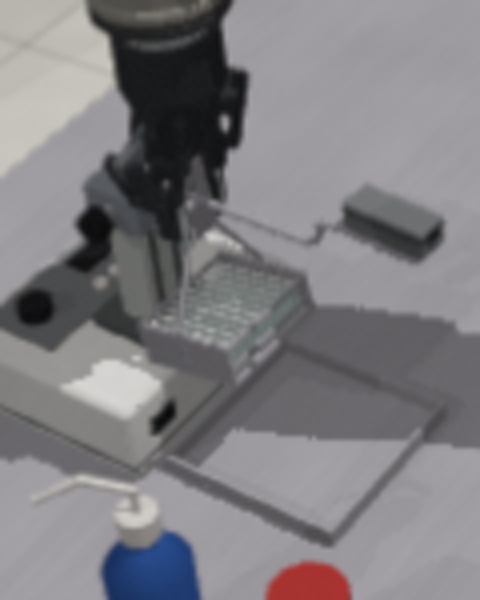

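The crop shows the rack held with its foot swung out (stand at about (230,310), tilted off the carriage), with only 3.7 N of push. Next I'll tabulate the feasible tilt along the way out, for a pinch 10 mm below the eye.

```bash
cat > sim2.py <<'E'
import re
src=open('sim.py').read().split('def run')[0]; exec(src)
b=10;P=pts+[0,b];TH=np.arange(0,56,1.)
def iv(x,z):
    ok=[]
    for th in d(TH):
        R=P@np.array([[c(th),s(th)],[-s(th),c(th)]]).T+[x,z-b]
        m=min((np.linalg.norm(R-a-np.clip(((R-a)@(q-a))/((q-a)@(q-a)),0,1)[:,None]*(q-a),axis=1)-r).min() for a,q,r in caps)
        ok.append(m>0)
    ok=np.array(ok);e=np.flatnonzero(np.diff(np.r_[0,ok.astype(int),0]));return ','.join(f'{e[i]}-{e[i+1]-1}' for i in range(0,len(e),2))
xs=range(-2,-38,-3)
print('z\\x '+' '.join(f'{x:>11}' for x in xs))
for z in range(30,-8,-2): print(f'{z:>4}',' '.join(f'{iv(x,z):>11}' for x in xs))
E
python3 sim2.py
```

```text
z\x          -2          -5          -8         -11         -14         -17         -20         -23         -26         -29         -32         -35
  30                                                                               34-55        0-55        0-55        0-55        0-55        0-55
  28                                                                                0-55        0-55        0-55        0-55        0-55        0-55
  26                                                                                0-55        0-55        0-55        0-55        0-53        0-55
  24                                                                   44-55        0-55        0-55        0-55        0-47        0-48        0-53
  22                                                                    0-55        0-55        0-55        0-52        0-38        0-43        0-49
  20                                                                    0-55        0-55        0-49        0-28        0-32        0-39        0-45
  18                                                      
[... 1178 characters left out ...]
   22-47       34-47                                 0-5        0-10        0-15        0-21        0-29
   0        0-39        6-39       15-39       25-39                                             0-4        0-10        0-16        0-24        0-32
  -2        0-30        8-30       18-30                                             0-0         0-6        0-12        0-18        0-26        0-36
  -4        8-17                                                                     0-2         0-8        0-14        0-21        0-29        0-39
  -6                                                                                 0-4         0-9        0-16        0-23        0-32        0-44
```

The way out is clear. With the pinch at z≈+5, I slide out to 14 mm past the bend so the barb tilts the rack to about 30°, then raise about 10 mm and leave.

>>> arm_command --moves '[-3, 0, 0, 0, -10, 0, -1, 0, -20, 0, -2, 0, -30, 0, -2, 0, -40, 0, -2, 0, -50, 0, -2, 0, -60, 0, -2, 0, -70, 0, -2, 0, -80, 0, -2, 0, -88, 0, -2, 0, -93, 0, -2, 0, -96, 0, -2, 0, -96, 0, -2, 0]'

```text
clock: 11.78
position: [0.5274, 0.2469, 0.1885]
tool_rot: [[1.0, -0.004, 0.0], [-0.004, -1.0, -0.0], [0.0, 0.0, -1.0]]
contact_force: [0.3, -0.6, -2.4]
width: 0.39
grasp_force: 25.3
```

>>> arm_command --moves '[0, 0, 0, 0, -1, 0, 0, 0, -2, 0, 0, 0, -3, 0, 0, 0, -3, 0, 0, 0]' --jaw 155 --force 20

```text
clock: 12.2
position: [0.5247, 0.2469, 0.1883]
tool_rot: [[1.0, -0.004, -0.0], [-0.004, -1.0, 0.0], [-0.0, -0.0, -1.0]]
contact_force: [-0.3, -0.6, -2.5]
width: 0.396
grasp_force: 20.1
```

>>> arm_command --moves '[-1, 0, 0, 0, -2, 0, 0, 0, -3, 0, 0, 0, -3, 0, 0, 0]'

```text
clock: 12.53
position: [0.5216, 0.247, 0.1884]
tool_rot: [[1.0, -0.004, -0.0], [-0.004, -1.0, 0.0], [-0.0, -0.0, -1.0]]
contact_force: [-0.5, -0.2, -3.2]
width: 0.395
grasp_force: 20.1
```

>>> arm_command --moves '[-1, 0, 0, 0, -2, 0, 0, 0, -2, 0, 0, 0]' --jaw 154

```text
clock: 12.78
position: [0.5196, 0.247, 0.1883]
tool_rot: [[1.0, -0.004, -0.0], [-0.004, -1.0, 0.0], [-0.0, -0.0, -1.0]]
contact_force: [0.2, -0.0, -3.5]
width: 0.392
grasp_force: 6.7
```

>>> arm_command --moves '[-1, 0, 0, 0, -2, 0, 0, 0, -3, 0, 0, 0, -3, 0, 0, 0]'

```text
clock: 13.12
position: [0.5174, 0.2469, 0.1886]
tool_rot: [[1.0, -0.004, 0.001], [-0.004, -1.0, 0.0], [0.001, -0.0, -1.0]]
contact_force: [3.9, 0.1, -3.7]
width: 0.396
grasp_force: 6.6
```

>>> arm_command --moves '[-1, 0, 0, 0, -2, 0, 0, 0, -2, 0, 0, 0]'

```text
clock: 13.37
position: [0.5156, 0.247, 0.1888]
tool_rot: [[1.0, -0.004, 0.002], [-0.004, -1.0, 0.001], [0.002, -0.001, -1.0]]
contact_force: [6.1, 0.4, -3.3]
width: 0.396
grasp_force: 6.7
```

>>> arm_command --moves '[-1, 0, 0, 0, -2, 0, 0, 0, -2, 0, 0, 0]'

```text
clock: 13.62
position: [0.5138, 0.247, 0.1889]
tool_rot: [[1.0, -0.004, 0.002], [-0.004, -1.0, 0.001], [0.002, -0.001, -1.0]]
contact_force: [6.4, -0.5, -2.3]
width: 0.393
grasp_force: 6.8
```

>>> arm_command --moves '[-1, 0, 0, 0, -2, 0, 0, 0, -2, 0, 0, 0]'

```text
clock: 13.87
position: [0.5119, 0.247, 0.189]
tool_rot: [[1.0, -0.004, 0.002], [-0.004, -1.0, 0.001], [0.002, -0.001, -1.0]]
contact_force: [7.3, 0.4, -2.3]
width: 0.399
grasp_force: 6.8
```

```bash
python3 v.py s2
```

```text
rack_eye [([268.2, 228.1], 0.82)]
rack_mid [([274.6, 244.9], 0.75)]
[281.7, 261.4] 0.68 1111
```

View pics/s2.png

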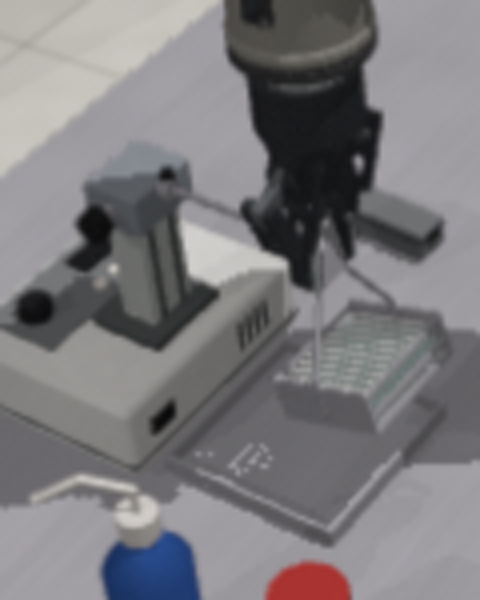

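The crop shows the rack tilting on the barb, with its foot out to the lower right and the stand at about (360,360). Next I'll measure the tilt.

```bash
cat > tilt.py <<'E'
from h import *
def tilt(s,n=3):
  P={}
  for k in('rack_eye','rack_mid'):
    r=spot_point('side',k)
    if not r: return None
    C,dd=ray(s,r[0]['position']);P[k]=C+dd*(.2465-C[1])/dd[1]
  v=P['rack_eye']-P['rack_mid'];return P['rack_eye'][[0,2]],P['rack_mid'][[0,2]],np.degrees(np.arctan2(v[0],v[2])),np.hypot(v[0],v[2])
if __name__=='__main__': 
  s=snapshot('side');print(tilt(s))
  # stand pose: bottom rim fit by mask overlap
  m=cut_out('side','rack_mid')[0]['mask']
  st=get_state();tcp=np.array(st['position'])
  best=[]
  for th in range(0,56,2):
    t=np.radians(th);P=np.array([tcp[0],.2465,tcp[2]+.011])
    u=np.array([np.sin(t),0,np.cos(t)]);w=np.array([np.cos(t),0,-np.sin(t)]);yv=np.array([0,1,0])
    pts=[P+u*(h-.115)+w*a+yv*b for h in(0,.036) for a in(-.042,.042) for b in(-.048,.048)]
    q=proj(s,pts).astype(np.int32);M=np.zeros(m.shape,np.uint8);cv2.fillConvexPoly(M,cv2.convexHull(q),1)
    mm=m.copy();mm[:int(q[:,1].min())]=0
    best.append((round((M.astype(bool)&mm).sum()/(M.astype(bool)|mm).sum(),3),th))
  print(sorted(best)[-4:])
E
python3 tilt.py
```

```text
(array([0.5104, 0.209 ]), array([0.4916, 0.1685]), np.float64(25.000167700049392), np.float64(0.04464310598695843))
[(np.float64(0.849), 22), (np.float64(0.864), 16), (np.float64(0.886), 18), (np.float64(0.889), 20)]
```

>>> arm_command --moves '[-1, 0, 0, 0, -2, 0, 0, 0, -2, 0, 0, 0]'

```text
clock: 14.52
position: [0.5099, 0.2471, 0.1889]
tool_rot: [[1.0, -0.004, 0.002], [-0.004, -1.0, 0.001], [0.002, -0.001, -1.0]]
contact_force: [8.1, -0.3, -2.5]
width: 0.399
grasp_force: 6.8
```

>>> arm_command --moves '[-1, 0, 0, 0, -2, 0, 0, 0, -2, 0, 0, 0]'

```text
clock: 14.77
position: [0.508, 0.2471, 0.189]
tool_rot: [[1.0, -0.004, 0.003], [-0.004, -1.0, 0.001], [0.003, -0.001, -1.0]]
contact_force: [7.1, 0.2, -3.6]
width: 0.398
grasp_force: 6.7
```

>>> arm_command --moves '[0, 0, -1, 0, 0, 0, -2, 0, 0, 0, -2, 0]'

```text
clock: 15.02
position: [0.5071, 0.2469, 0.1905]
tool_rot: [[1.0, -0.004, 0.001], [-0.004, -1.0, 0.0], [0.001, -0.0, -1.0]]
contact_force: [4.8, -0.6, -3.9]
width: 0.395
grasp_force: 6.4
```

```bash
python3 tilt.py
```

```text
(array([0.5118, 0.2085]), array([0.4961, 0.1583]), np.float64(17.38189121214853), np.float64(0.052580650827079856))
[(np.float64(0.85), 26), (np.float64(0.862), 20), (np.float64(0.879), 22), (np.float64(0.882), 24)]
```

```bash
cat > fit.py <<'E'
from h import *
def fit(s,m,st):
  tcp=np.array(st['position']);R=[]
  for th in range(0,52,2):
   t=np.radians(th);u=np.array([np.sin(t),0,np.cos(t)]);w=np.array([np.cos(t),0,-np.sin(t)]);yv=np.array([0,1,0])
   for dx in range(-12,13,3):
    for dz in (-8,-4,0,4,8):
     P=np.array([tcp[0]+dx/1e3,.2465,tcp[2]+.011+dz/1e3])
     q=proj(s,[P+u*(h-.115)+w*a+yv*b for h in(0,.036) for a in(-.042,.042) for b in(-.048,.048)]).astype(np.int32)
     M=np.zeros(m.shape,np.uint8);cv2.fillConvexPoly(M,cv2.convexHull(q),1);M=M>0
     mm=m.copy();mm[:int(q[:,1].min())]=0
     R.append((round((M&mm).sum()/(M|mm).sum(),3),th,dx,dz))
  return sorted(R)[::-1]
if __name__=='__main__':
  st=get_state();s=snapshot('side');m=cut_out('side','rack_mid')[0]['mask']
  R=fit(s,m,st);print(R[:6]);print([r for r in R if r[2]==0 and r[3]==0][:3])
  a=s['img'].copy();a=a[190:310,220:340];cv2.imwrite('pics/s3.png',cv2.resize(a,None,fx=5,fy=5,interpolation=cv2.INTER_CUBIC))
E
python3 fit.py
```

```text
[(np.float64(0.937), 20, 0, -4), (np.float64(0.932), 22, 0, -4), (np.float64(0.931), 18, -3, -4), (np.float64(0.929), 24, 6, -8), (np.float64(0.928), 22, 6, -8), (np.float64(0.927), 22, 3, -4)]
[(np.float64(0.892), 20, 0, 0), (np.float64(0.888), 22, 0, 0), (np.float64(0.869), 24, 0, 0)]
```

View pics/s3.png

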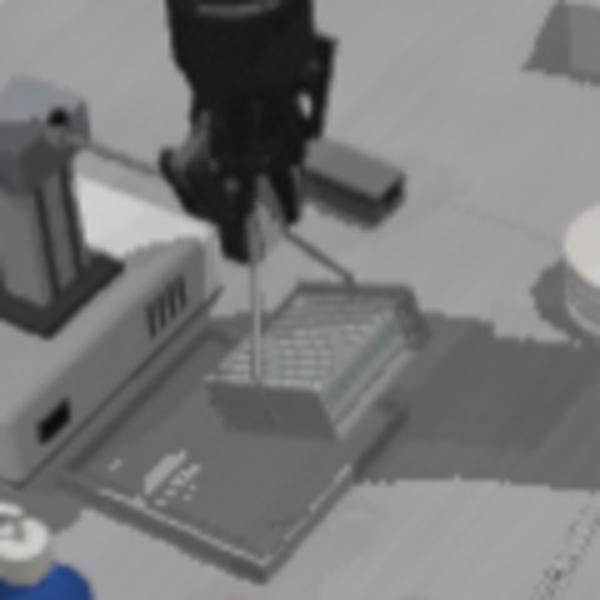

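The crop shows the rack tilted about 20° (stand at about (320,360)), with some slip in the light grip. I'll firm the grip to 20 N and carry on.

>>> arm_command --moves '[0, 0, 0, 0, 0, 0, 0, 0, -1, 0, 0, 0, -1, 0, 0, 0]' --jaw 157 --force 20

```text
clock: 15.65
position: [0.5066, 0.247, 0.1905]
tool_rot: [[1.0, -0.004, 0.001], [-0.004, -1.0, 0.001], [0.001, -0.001, -1.0]]
contact_force: [10.1, -0.7, -8.3]
width: 0.393
grasp_force: 21.0
```

>>> arm_command --moves '[-1, 0, 0, 0, -1, 0, 0, 0]'

```text
clock: 15.82
position: [0.5061, 0.247, 0.1906]
tool_rot: [[1.0, -0.004, 0.002], [-0.004, -1.0, 0.001], [0.002, -0.001, -1.0]]
contact_force: [13.7, 1.7, -9.2]
width: 0.391
grasp_force: 21.0
```

>>> arm_command --moves '[-1, 0, 0, 0, -1, 0, 0, 0]'

```text
clock: 15.98
position: [0.5055, 0.247, 0.1908]
tool_rot: [[1.0, -0.005, 0.003], [-0.005, -1.0, 0.001], [0.003, -0.001, -1.0]]
contact_force: [14.9, 0.7, -8.5]
width: 0.387
grasp_force: 20.8
```

```bash
python3 fit.py
```

```text
[(np.float64(0.932), 24, 6, -8), (np.float64(0.932), 22, 3, -8), (np.float64(0.925), 26, 9, -8), (np.float64(0.925), 22, 0, -8), (np.float64(0.917), 22, 0, -4), (np.float64(0.916), 24, 3, -8)]
[(np.float64(0.871), 20, 0, 0), (np.float64(0.867), 22, 0, 0), (np.float64(0.862), 24, 0, 0)]
```

>>> arm_command --moves '[1, 0, -1, 0, 1, 0, -2, 0, 1, 0, -2, 0]'

```text
clock: 16.33
position: [0.5055, 0.2465, 0.1919]
tool_rot: [[1.0, -0.004, 0.001], [-0.004, -1.0, -0.0], [0.001, 0.0, -1.0]]
contact_force: [11.2, -0.8, -12.1]
width: 0.388
grasp_force: 22.6
```

>>> arm_command --moves '[0, 0, -1, 0, 0, 0, -2, 0, 0, 0, -2, 0]'

```text
clock: 16.58
position: [0.5052, 0.2462, 0.1937]
tool_rot: [[1.0, -0.005, -0.0], [-0.005, -1.0, -0.001], [-0.0, 0.001, -1.0]]
contact_force: [11.0, -1.8, -13.1]
width: 0.392
grasp_force: 22.7
```

>>> arm_command --moves '[0.5, 0, -1, 0, 0.5, 0, -2, 0, 0.5, 0, -2, 0]'

```text
clock: 16.83
position: [0.5054, 0.2467, 0.1962]
tool_rot: [[1.0, -0.004, -0.0], [-0.004, -1.0, -0.0], [-0.0, 0.0, -1.0]]
contact_force: [5.0, -0.3, -1.3]
width: 0.396
grasp_force: 24.2
```

```bash
python3 fit.py; python3 tilt.py
```

```text
[(np.float64(0.922), 24, 3, -8), (np.float64(0.919), 26, 6, -8), (np.float64(0.919), 26, 3, -8), (np.float64(0.907), 24, 0, -4), (np.float64(0.907), 22, 3, -8), (np.float64(0.907), 22, 0, -8)]
[(np.float64(0.863), 26, 0, 0), (np.float64(0.859), 24, 0, 0), (np.float64(0.838), 28, 0, 0)]
(array([0.5041, 0.2208]), array([0.211 , 0.5071]), np.float64(134.32323965978523), np.float64(0.40974925735154705))
[(np.float64(0.836), 20), (np.float64(0.852), 26), (np.float64(0.863), 24), (np.float64(0.869), 22)]
```

>>> arm_command --moves '[0, 0, -1, 0, 0, 0, -2, 0, 0, 0, -2, 0]'

```text
clock: 17.38
position: [0.505, 0.2472, 0.1985]
tool_rot: [[1.0, -0.003, -0.0], [-0.003, -1.0, 0.0], [-0.0, -0.0, -1.0]]
contact_force: [0.3, 0.9, -0.1]
width: 0.393
grasp_force: 24.5
```

>>> arm_command --moves '[-1, 0, 0, 0, -1, 0, 0, 0]'

```text
clock: 17.55
position: [0.5044, 0.2471, 0.1986]
tool_rot: [[1.0, -0.004, 0.001], [-0.004, -1.0, 0.0], [0.001, -0.0, -1.0]]
contact_force: [1.7, 0.4, 2.0]
width: 0.391
grasp_force: 24.7
```

>>> arm_command --moves '[0, 0, -1, 0, 0, 0, -2, 0, 0, 0, -3, 0, 0, 0, -3, 0]'

```text
clock: 17.88
position: [0.5041, 0.2469, 0.2013]
tool_rot: [[1.0, -0.004, -0.0], [-0.004, -1.0, -0.0], [-0.0, 0.0, -1.0]]
contact_force: [1.3, 0.6, -3.6]
width: 0.389
grasp_force: 24.3
```

```bash
python3 fit.py; python3 - <<'E'
from h import *
st=get_state();s=snapshot('wrist');a=s['img'][150:330,220:420];cv2.imwrite('pics/w4.png',cv2.resize(a,None,fx=3,fy=3,interpolation=cv2.INTER_CUBIC))
b=snapshot('side')['img'][195:285,225:315];b=cv2.resize(b,(540,540),interpolation=cv2.INTER_CUBIC)
w=cv2.resize(a,(600,540))[:, 150:410];cv2.imwrite('pics/both.png',np.hstack([b,w]))
E
```

```text
[(np.float64(0.883), 30, 9, -8), (np.float64(0.881), 32, 9, -8), (np.float64(0.878), 28, 6, -8), (np.float64(0.877), 28, 9, -8), (np.float64(0.874), 30, 6, -8), (np.float64(0.874), 26, 6, -8)]
[(np.float64(0.82), 28, 0, 0), (np.float64(0.816), 26, 0, 0), (np.float64(0.814), 22, 0, 0)]
```

View pics/both.png

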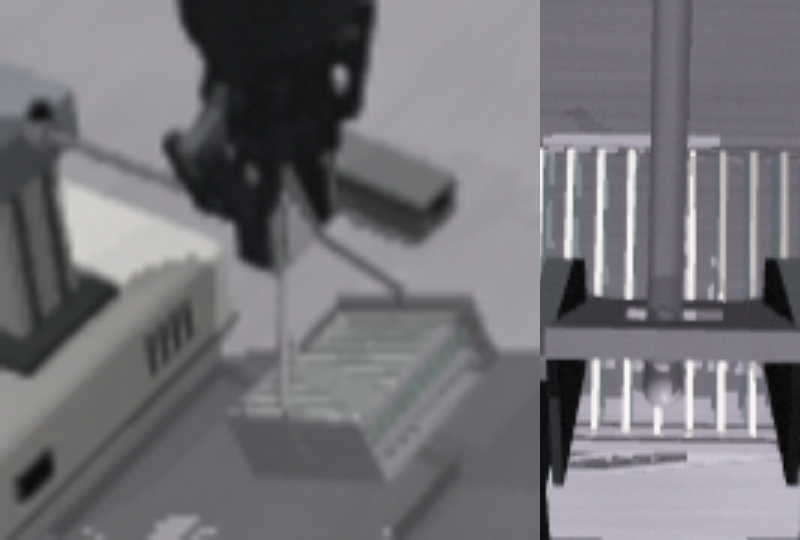

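The left crop shows the rack at about 28° tilt. The wrist crop shows the bar passing through the eye, with the tip at (657,385) just beyond the tab's top edge (row 345). The weight is back on the fingers, so I'll keep raising.

>>> arm_command --moves '[0, 0, -1, 0, 0, 0, -2, 0, 0, 0, -2, 0]'

```text
clock: 18.33
position: [0.5043, 0.247, 0.2035]
tool_rot: [[1.0, -0.004, 0.0], [-0.004, -1.0, 0.0], [0.0, -0.0, -1.0]]
contact_force: [0.3, 0.1, -4.1]
width: 0.396
grasp_force: 24.3
```

>>> arm_command --moves '[0, 0, -1, 0, 0, 0, -2, 0, 0, 0, -2, 0]'

```text
clock: 18.58
position: [0.504, 0.247, 0.2054]
tool_rot: [[1.0, -0.004, -0.0], [-0.004, -1.0, -0.0], [-0.0, 0.0, -1.0]]
contact_force: [-2.2, -0.3, -3.2]
width: 0.393
grasp_force: 24.3
```

>>> arm_command --moves '[-1, 0, 0, 0, -2, 0, 0, 0, -2, 0, 0, 0]'

```text
clock: 18.83
position: [0.5023, 0.2471, 0.2055]
tool_rot: [[1.0, -0.004, 0.0], [-0.004, -1.0, 0.0], [0.0, -0.0, -1.0]]
contact_force: [-0.1, -0.2, -3.2]
width: 0.388
grasp_force: 24.3
```

>>> arm_command --moves '[-1, 0, -1, 0, -2, 0, -2, 0, -2, 0, -2, 0]'

```text
clock: 19.08
position: [0.5003, 0.2471, 0.2077]
tool_rot: [[1.0, -0.004, 0.0], [-0.004, -1.0, 0.0], [0.0, -0.0, -1.0]]
contact_force: [-0.0, 0.2, -2.3]
width: 0.39
grasp_force: 24.3
```

>>> arm_command --moves '[-1, 0, -1, 0, -2, 0, -2, 0, -2, 0, -2, 0]'

```text
clock: 19.33
position: [0.4982, 0.2471, 0.2096]
tool_rot: [[1.0, -0.004, 0.0], [-0.004, -1.0, 0.0], [0.0, -0.0, -1.0]]
contact_force: [-1.0, -0.1, -1.7]
width: 0.391
grasp_force: 24.3
```

>>> arm_command --moves '[-1, 0, -1, 0, -2, 0, -2, 0, -2, 0, -2, 0]'

```text
clock: 19.58
position: [0.4962, 0.2471, 0.2116]
tool_rot: [[1.0, -0.004, 0.0], [-0.004, -1.0, 0.0], [0.0, -0.0, -1.0]]
contact_force: [0.8, 0.6, -2.6]
width: 0.388
grasp_force: 24.3
```

>>> arm_command --moves '[-1, 0, -1, 0, -2, 0, -2, 0, -3, 0, -3, 0, -4, 0, -4, 0, -4, 0, -4, 0]'

```text
clock: 20.0
position: [0.4922, 0.2471, 0.2156]
tool_rot: [[1.0, -0.004, 0.0], [-0.004, -1.0, 0.0], [0.0, -0.0, -1.0]]
contact_force: [-0.3, 0.2, -4.0]
width: 0.392
grasp_force: 24.3
```

>>> arm_command --moves '[-1, 0, -1, 0, -2, 0, -2, 0, -3, 0, -3, 0, -4, 0, -4, 0, -4, 0, -4, 0]'

```text
clock: 20.42
position: [0.4882, 0.2471, 0.2196]
tool_rot: [[1.0, -0.004, 0.0], [-0.004, -1.0, 0.0], [0.0, -0.0, -1.0]]
contact_force: [0.4, 0.2, -2.9]
width: 0.389
grasp_force: 24.3
```

>>> arm_command --moves '[-1, 0, -1, 0, -2, 0, -2, 0, -3, 0, -3, 0, -4, 0, -4, 0, -4, 0, -4, 0]'

```text
clock: 20.83
position: [0.4842, 0.2471, 0.2236]
tool_rot: [[1.0, -0.004, 0.0], [-0.004, -1.0, 0.0], [0.0, -0.0, -1.0]]
contact_force: [0.0, 0.3, -3.2]
width: 0.392
grasp_force: 24.3
```

Off the hook with no contact. Next I'll lift clear and back away.

>>> arm_command --moves '[-2, 0, -8, 0, -4, 0, -20, 0, -6, 0, -35, 0, -8, 0, -50, 0, -10, 0, -65, 0, -10, 0, -80, 0, -10, 0, -90, 0, -10, 0, -90, 0, -10, 0, -90, 0]'

```text
clock: 21.58
position: [0.4744, 0.2472, 0.3139]
tool_rot: [[1.0, -0.004, 0.001], [-0.004, -1.0, 0.0], [0.001, -0.0, -1.0]]
contact_force: [-0.8, 0.1, -4.4]
width: 0.389
grasp_force: 24.3
```

```bash
python3 fit.py
```

```text
[(np.float64(0.919), 26, 3, -4), (np.float64(0.917), 26, 6, -8), (np.float64(0.914), 24, 0, -4), (np.float64(0.9), 28, 9, -8), (np.float64(0.895), 20, 0, -4), (np.float64(0.894), 28, 6, -4)]
[(np.float64(0.876), 24, 0, 0), (np.float64(0.872), 26, 0, 0), (np.float64(0.869), 22, 0, 0)]
```

>>> arm_command --moves '[4, 20, 0, 0, 10, 50, 0, 0, 32, 503, 0, -12.8, 32, 503, 0, -12.8, 32, 503, 0, -12.8, 32, 503, 0, -12.8, 32, 503, 0, -12.8, 32, 503, 0, -12.8, 32, 503, 0, -12.8, 32, 503, 0, -12.8, 32, 503, 0, -12.8, 32, 503, 0, -12.8, 32, 503, 0, -12.8, 32, 503, 0, -12.8, 32, 503, 0, -12.8, 32, 503, 0, -12.8, 32, 503, 0, -12.8]'

```text
clock: 23.1
position: [0.5044, -0.2549, 0.3126]
tool_rot: [[0.976, 0.219, -0.001], [0.219, -0.976, 0.001], [-0.001, -0.001, -1.0]]
contact_force: [0.7, 0.3, -3.3]
width: 0.392
grasp_force: 24.3
```

>>> arm_command --moves '[0, 0, 0, 0, 0, 0, 0, 0, 8, 0, 0, 0, -8, 0, 0, 0, 8, 0, 0, 0, -8, 0, 0, 0, 6, 0, 0, 0, -6, 0, 0, 0, 4, 0, 0, 0, -4, 0, 0, 0, 0, 0, 0, 0, 0, 0, 0, 0]' --jaw 154 --force 20

```text
clock: 24.1
position: [0.5051, -0.2556, 0.3134]
tool_rot: [[0.976, 0.218, 0.0], [0.218, -0.976, 0.0], [0.0, 0.0, -1.0]]
contact_force: [0.3, 0.5, -3.4]
width: 0.393
grasp_force: 6.7
```

```bash
cat > look.py <<'E'
from h import *
from b_dish import dish
E
cat > fit2.py <<'E'
from h import *
# fit rack stand in the side picture: yaw fixed by the tool, free tilt, shift along tool x, height
def fit(s,m,st,bs=(-.012,-.009,-.006,-.003,0)):
  tcp=np.array(st['position']);T=np.array(st['tool_rot']);X=T[:,0];Y=T[:,1];Z=np.array([0,0,1.]);R=[]
  for th in range(-10,45,2):
   t=np.radians(th);u=np.sin(t)*X+np.cos(t)*Z;w=np.cos(t)*X-np.sin(t)*Z
   for dx in range(-9,13,3):
    for dz in bs:
     P=tcp+X*dx/1e3+Z*(.011+dz)
     q=proj(s,[P+u*(h-.115)+w*a+Y*b for h in(0,.036) for a in(-.042,.042) for b in(-.048,.048)]).astype(np.int32)
     M=np.zeros(m.shape,np.uint8);cv2.fillConvexPoly(M,cv2.convexHull(q),1);M=M>0
     mm=m.copy();mm[:int(q[:,1].min())]=0
     R.append((round((M&mm).sum()/(M|mm).sum(),3),th,dx,dz))
  return sorted(R)[::-1]
if __name__=='__main__':
  import sys
  st=get_state();print(st['position'])
  for c in('side','top'):
    s=snapshot(c);r=cut_out(c,'rack_mid')
    if r: print(c,r[0]['conf'],fit(s,r[0]['mask'],st)[:6])
    cv2.imwrite('pics/f_%s_%s.png'%(c,sys.argv[1]),s['img'])
    for n in('rack_eye','rack_mid','dish_floor'):
      q=spot_point(c,n); print(n,[(k['position'],round(k['conf'],2)) for k in q[:1]])
E
python3 fit2.py 1
```

```text
[ 0.5051 -0.2556  0.3134]
side 0.59 [(np.float64(0.888), 6, 6, -0.012), (np.float64(0.877), 6, 9, -0.012), (np.float64(0.876), 6, 12, -0.012), (np.float64(0.875), 2, 0, -0.012), (np.float64(0.873), 2, -3, -0.012), (np.float64(0.867), 0, 0, -0.012)]
rack_eye [([349.9, 196.1], 0.39)]
rack_mid [([350.3, 130.3], 0.83)]
dish_floor [([349.4, 195.9], 0.85)]
top 0.65 [(np.float64(0.66), -2, -6, -0.009), (np.float64(0.66), -4, -9, -0.009), (np.float64(0.66), -4, -9, -0.012), (np.float64(0.658), -2, -6, -0.006), (np.float64(0.658), -4, -9, -0.006), (np.float64(0.654), -2, -6, -0.012)]
rack_eye [([415.4, 182.2], 0.67)]
rack_mid [([411.0, 187.4], 0.78)]
dish_floor [([391.7, 203.9], 0.61)]
```

```bash
cat > tri.py <<'E'
from h import *
st=get_state();tcp=np.array(st['position']);T=np.array(st['tool_rot'])
S={n:snapshot(n) for n in('side','top')}
for n in('rack_mid','rack_eye','dish_floor'):
  rs=[]
  for c in S:
    r=spot_point(c,n)
    if r and r[0]['conf']>.5:
      rs.append(ray(S[c],r[0]['position'])); 
      if n=='dish_floor': print(c,atz(S[c],r[0]['position'],.004))
  if len(rs)==2:
    X,e=meet(rs);print(n,X,np.array(e),'tool frame mm',T.T@(X-tcp)*1e3)
# dish from its lip outline in side picture: fit pose (x,y,yaw) by mask overlap
from scipy.optimize import minimize
def model(s,p):
  x,y,a=p;R=np.array([[np.cos(a),-np.sin(a)],[np.sin(a),np.cos(a)]]);pts=[]
  for z,f in((0,0),(.065,.003)):
    for i in(-1,1):
      for j in(-1,1): pts.append([*(R@[i*(.051+f),j*(.057+f)]+[x,y]),z])
  M=np.zeros((400,640),np.uint8);q=proj(s,pts)*16;cv2.fillConvexPoly(M,cv2.convexHull(q.astype(np.int32)),1,shift=4);return M>0
for c in S:
  r=cut_out(c,'dish_floor')
  if not r: continue
  m=r[0]['mask'];f=lambda p:-((model(S[c],p)&m).sum()/(model(S[c],p)|m).sum())
  o=minimize(f,[.506,-.256,.21],method='Nelder-Mead',options=dict(initial_simplex=[[.506,-.256,.21],[.516,-.256,.21],[.506,-.246,.21],[.506,-.256,.3]],xatol=1e-4,fatol=1e-4));print(c,'dish fit',o.x[:2],np.degrees(o.x[2]),o.fun)
cv2.imwrite('pics/pl.png',np.hstack([cv2.resize(S['side']['img'][90:230,290:410],(480,560),interpolation=cv2.INTER_CUBIC),cv2.resize(S['top']['img'][150:250,360:420],(318,560))]))
E
python3 tri.py
```

```text
rack_mid [ 0.5107 -0.2578  0.2617] [0.001 0.001] tool frame mm [ 5.7403  3.0772 51.6158]
rack_eye [ 0.5048 -0.2501  0.3291] [0.0015 0.0015] tool frame mm [  1.6934  -5.7196 -15.7245]
side [ 0.5142 -0.247   0.004 ]
top [ 0.5094 -0.2627  0.004 ]
dish_floor [ 0.5161 -0.2632 -0.0075] [0.0052 0.0052] tool frame mm [  9.8555   9.5382 320.8143]
side dish fit [ 0.5081 -0.2584] 18.018210846818697 -0.9028571428571428
top dish fit [ 0.5071 -0.2549] 12.080611622447492 -0.49318801089918257
```

View pics/pl.png

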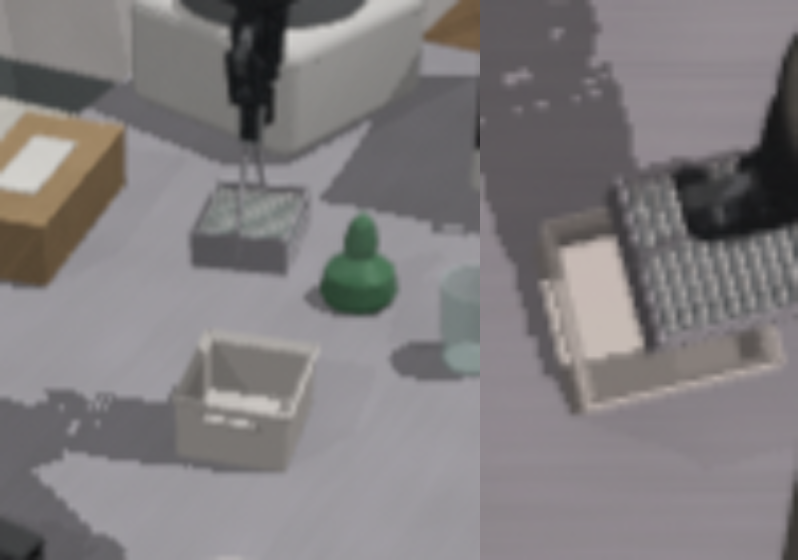

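The crops show the rack hanging upright, about over the dish: rack at (250,225) in the side crop, dish lip at rows 335–420. I'll lower it to just over the lip and measure again.

>>> arm_command --moves '[-1, 0, 8, 0, -2, 1, 22, 0, -3, 1, 40, 0, -3, 1, 58, 0, -3, 1, 76, 0, -3, 1, 92, 0, -3, 1, 102, 0, -3, 1, 108, 0, -3, 1, 108, 0, -3, 1, 108, 0]'

```text
clock: 25.93
position: [0.5019, -0.2577, 0.2056]
tool_rot: [[0.976, 0.218, 0.0], [0.218, -0.976, 0.0], [0.0, 0.0, -1.0]]
contact_force: [0.5, 0.3, -2.8]
width: 0.396
grasp_force: 6.7
```

```bash
cat > rel.py <<'E'
from h import *
from scipy.optimize import minimize
st=get_state();tcp=np.array(st['position']);T=np.array(st['tool_rot']);X,Y=T[:,0],T[:,1];print(tcp)
def hull(s,pts):
  M=np.zeros((400,640),np.uint8);cv2.fillConvexPoly(M,cv2.convexHull((proj(s,pts)*16).astype(np.int32)),1,shift=4);return M>0
box=lambda C,hx,hy,z0,z1:[C+X*a+Y*b+[0,0,z] for a in(-hx,hx) for b in(-hy,hy) for z in(z0,z1)]
for c in('side','top'):
  s=snapshot(c)
  for n in('rack_mid','rack_eye'):
    q=spot_point(c,n); print(c,n,[(k['position'],round(k['conf'],2)) for k in q[:1]])
  r=cut_out(c,'rack_mid')
  if r:
    m=r[0]['mask']
    for z in (.070,.076,.082,.088):
      def f(p):
        M=hull(s,box(np.array([*p,0]),.042,.048,z,z+.036));mm=m.copy();mm[:np.flatnonzero(M.any(1))[0]]=0
        if c=='top': mm=m
        return -(M&mm).sum()/(M|mm).sum()
      o=minimize(f,tcp[:2],method='Nelder-Mead',options=dict(initial_simplex=[tcp[:2],tcp[:2]+[.01,0],tcp[:2]+[0,.01]]));print('  rack z',z,o.x,round(o.fun,3))
  r=cut_out(c,'dish_floor')
  if r:
    m=r[0]['mask']
    def g(p): M=hull(s,box(np.array([*p,0]),.051,.057,0,.03)+box(np.array([*p,0]),.055,.061,.06,.065));return -(M&m).sum()/(M|m).sum()
    x0=np.array([.507,-.257]);o=minimize(g,x0,method='Nelder-Mead',options=dict(initial_simplex=[x0,x0+[.01,0],x0+[0,.01]]));print('  dish',o.x,round(o.fun,3))
s=snapshot('side');cv2.imwrite('pics/rel.png',cv2.resize(s['img'][130:220,300:400],(800,600) if 0 else (660,594),interpolation=cv2.INTER_CUBIC))
E
python3 rel.py
```

```text
[ 0.5019 -0.2577  0.2056]
side rack_mid [([266.5, 279.3], 0.63)]
side rack_eye []
  rack z 0.07 [ 0.5172 -0.2877] -0.942
  rack z 0.076 [ 0.5143 -0.2808] -0.923
  rack z 0.082 [ 0.5109 -0.2716] -0.918
  rack z 0.088 [ 0.5067 -0.2628] -0.913
  dish [ 0.507 -0.257] -0.683
top rack_mid [([404.0, 194.7], 0.84)]
top rack_eye [([406.6, 190.6], 0.64)]
  rack z 0.07 [ 0.5055 -0.2593] -0.652
  rack z 0.076 [ 0.5055 -0.2575] -0.651
  rack z 0.082 [ 0.5044 -0.256 ] -0.649
  rack z 0.088 [ 0.5042 -0.2553] -0.648
  dish [ 0.507  -0.2561] -0.299
```

>>> arm_command --moves '[2.5, 0, 4, 0, 2.5, 0, 10, 0, 2.5, 0, 18, 0, 2.5, 0, 26, 0, 2.5, 0, 32, 0, 2.5, 0, 36, 0, 2.5, 0, 36, 0]'

```text
clock: 27.07
position: [0.5036, -0.2569, 0.168]
tool_rot: [[0.976, 0.218, -0.002], [0.218, -0.976, 0.001], [-0.001, -0.001, -1.0]]
contact_force: [-0.6, 1.2, -2.9]
width: 0.396
grasp_force: 6.7
```

>>> arm_command --moves '[0, 0, 4, 0, 0, 0, 8, 0, 0, 0, 12, 0, 0, 0, 12, 0]'

```text
clock: 27.4
position: [0.5038, -0.2569, 0.1566]
tool_rot: [[0.976, 0.218, -0.001], [0.218, -0.976, 0.0], [-0.001, -0.001, -1.0]]
contact_force: [0.6, 0.8, -2.6]
width: 0.395
grasp_force: 6.7
```

>>> arm_command --moves '[0, 0, 4, 0, 0, 0, 8, 0, 0, 0, 12, 0, 0, 0, 12, 0]'

```text
clock: 27.73
position: [0.5037, -0.2569, 0.1444]
tool_rot: [[0.976, 0.218, -0.001], [0.218, -0.976, 0.0], [-0.001, -0.001, -1.0]]
contact_force: [-0.3, 0.9, -2.9]
width: 0.396
grasp_force: 6.7
```

>>> arm_command --moves '[0, 0, 4, 0, 0, 0, 8, 0, 0, 0, 12, 0, 0, 0, 14, 0, 0, 0, 14, 0]'

```text
clock: 28.15
position: [0.5039, -0.257, 0.1307]
tool_rot: [[0.976, 0.218, -0.001], [0.218, -0.976, 0.0], [-0.001, -0.001, -1.0]]
contact_force: [-1.1, 1.1, -3.7]
width: 0.397
grasp_force: 6.7
```

>>> arm_command --moves '[0, 0, 2, 0, 0, 0, 4, 0, 0, 0, 6, 0, 0, 0, 6, 0]'

```text
clock: 28.48
position: [0.504, -0.257, 0.125]
tool_rot: [[0.976, 0.218, -0.0], [0.218, -0.976, 0.0], [-0.0, -0.0, -1.0]]
contact_force: [0.3, -0.7, -3.7]
width: 0.395
grasp_force: 6.7
```

>>> arm_command --moves '[0, 0, 1, 0, 0, 0, 2, 0, 0, 0, 3, 0, 0, 0, 3, 0]'

```text
clock: 28.82
position: [0.5041, -0.2571, 0.1222]
tool_rot: [[0.976, 0.218, -0.0], [0.218, -0.976, 0.0], [-0.0, -0.0, -1.0]]
contact_force: [-0.6, -0.1, -3.2]
width: 0.393
grasp_force: 6.7
```

>>> arm_command --moves '[0, 0, 1, 0, 0, 0, 2, 0, 0, 0, 3, 0, 0, 0, 3, 0]'

```text
clock: 29.15
position: [0.5041, -0.2571, 0.1193]
tool_rot: [[0.976, 0.218, -0.0], [0.218, -0.976, 0.0], [0.0, -0.0, -1.0]]
contact_force: [0.3, 0.5, -2.1]
width: 0.392
grasp_force: 6.6
```

>>> arm_command --moves '[0, 0, 1, 0, 0, 0, 2, 0, 0, 0, 3, 0, 0, 0, 3, 0]'

```text
clock: 29.48
position: [0.5042, -0.2572, 0.1168]
tool_rot: [[0.976, 0.218, 0.0], [0.218, -0.976, -0.0], [0.0, 0.0, -1.0]]
contact_force: [-3.9, 1.5, 5.9]
width: 0.398
grasp_force: 7.4
```

>>> arm_command --moves '[0, 0, 1, 0, 0, 0, 2, 0, 0, 0, 2, 0]'

```text
clock: 29.73
position: [0.5042, -0.2572, 0.1148]
tool_rot: [[0.976, 0.218, 0.0], [0.218, -0.976, -0.0], [0.0, 0.0, -1.0]]
contact_force: [-3.9, 1.8, 6.7]
width: 0.393
grasp_force: 7.4
```

>>> arm_command --moves '[-1, 0, -1, 0, -1, 0, -2, 0, -1, 0, -2, 0]'

```text
clock: 29.98
position: [0.5032, -0.2573, 0.1164]
tool_rot: [[0.976, 0.218, 0.0], [0.218, -0.976, 0.0], [0.0, -0.0, -1.0]]
contact_force: [-0.2, 0.9, -2.2]
width: 0.397
grasp_force: 6.6
```

```bash
python3 - <<'E'
from h import *
s=snapshot('side');t=snapshot('top')
cv2.imwrite('pics/fin.png',np.hstack([cv2.resize(s['img'][125:225,300:400],(500,500),interpolation=cv2.INTER_CUBIC),cv2.resize(t['img'][165:240,360:420],(300,500)[:2],interpolation=cv2.INTER_CUBIC)]))
E
```

```text
(no output)
```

View pics/fin.png

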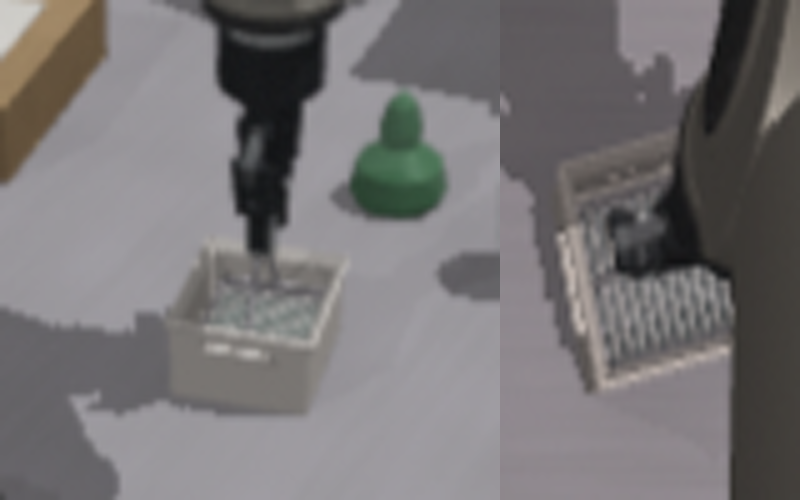

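Both crops show the rack down inside the dish and lined up with it (side crop: slides at (265,310) below the lip). I'll lower it the last 2 mm, release and retreat.

>>> arm_command --moves '[0, 0, 1, 0, 0, 0, 2, 0, 0, 0, 2, 0]'

```text
clock: 30.33
position: [0.5031, -0.2573, 0.1144]
tool_rot: [[0.976, 0.218, -0.0], [0.218, -0.976, 0.0], [-0.0, -0.0, -1.0]]
contact_force: [-2.0, 1.6, 2.6]
width: 0.399
grasp_force: 7.0
```

>>> arm_command --moves '[0, 0, 0, 0, 0, 0, 0, 0, 0, 0, 0, 0, 0, 0, 0, 0]' --jaw 140

```text
clock: 30.67
position: [0.5032, -0.2573, 0.1143]
tool_rot: [[0.976, 0.218, 0.0], [0.218, -0.976, -0.0], [0.0, 0.0, -1.0]]
contact_force: [0.2, -0.9, 0.2]
width: 0.45
grasp_force: 0.0
```

>>> arm_command --moves '[0, 0, 0, 0, 0, 0, 0, 0, 0, 0, 0, 0, 0, 0, -10, 0, 0, 0, -30, 0, 0, 0, -60, 0, 0, 0, -100, 0, 0, 0, -140, 0, 0, 0, -180, 0, 0, 0, -200, 0, 0, 0, -200, 0, 0, 0, -200, 0]' --jaw 60

```text
clock: 31.67
position: [0.5035, -0.2575, 0.3164]
tool_rot: [[0.976, 0.218, 0.003], [0.218, -0.976, -0.001], [0.003, 0.002, -1.0]]
contact_force: [-0.6, -0.4, -1.5]
width: 0.769
grasp_force: 0.0
```

```bash
cat > chk.py <<'E'
from h import *
st=get_state();print(st['position'],st['contact_force'],st['width'])
S={'wrist':snapshot('wrist'),'side':snapshot('side'),'top':snapshot('top')};A={}
for n in('rack_mid','rack_eye','dish_floor'):
  rs=[]
  for c in S:
    q=spot_point(c,n)
    if q and q[0]['conf']>.5: rs.append(ray(S[c],q[0]['position'],st)); print(n,c,np.round(q[0]['position']),round(q[0]['conf'],2),atz(S[c],q[0]['position'],{'rack_mid':.0775,'rack_eye':.129,'dish_floor':.004}[n],st))
  if len(rs)>1: X,e=meet(rs);print('  ',X,np.array(e))
E
python3 chk.py
```

```text
[ 0.5035 -0.2575  0.3164] [-0.6255 -0.4439 -1.4618] 0.7691937668592137
rack_mid wrist [312. 172.] 0.75 [ 0.5044 -0.2555  0.0775]
rack_mid side [354. 180.] 0.72 [ 0.4936 -0.2551  0.0775]
rack_mid top [394. 201.] 0.9 [ 0.5085 -0.2534  0.0775]
   [ 0.5028 -0.2563  0.0746] [0.0013 0.0078 0.0066]
rack_eye wrist [314. 178.] 0.77 [ 0.5069 -0.2572  0.129 ]
rack_eye side [353. 169.] 0.79 [ 0.4967 -0.249   0.129 ]
rack_eye top [399. 196.] 0.64 [ 0.5128 -0.2589  0.129 ]
   [ 0.5071 -0.2594  0.1225] [0.0025 0.0055 0.0068]
dish_floor side [349. 195.] 0.82 [ 0.5136 -0.256   0.004 ]
dish_floor top [392. 202.] 0.6 [ 0.5171 -0.263   0.004 ]
   [ 0.518  -0.2646 -0.0028] [0.0003 0.0003]
```

```bash
python3 -c "
from workcell import *
print(get_state()['contact_force'],hand_in())"
```

```text
the job is handed in; nothing more can be done
[-0.10514807 -1.16891307  0.3789734 ] None
```

I unhooked the rack over the barb, lowered it by hand into the white dish and let go. The job is handed in, at about 32 s of the 72 s. The last readings put the rack upright near the dish's centre with the arm clear of it, but `hand_in()` returned no verdict, so a pass isn't confirmed.

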